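Drop a slate sign blank over the pin of a shaping jig

TASK

Get the long slate blank with the hole ready for rasping: lay it on the plywood jig against the wooden fence, hole end resting up on the steel locating pin, and slide it along the fence until its hole drops over the pin and it lies flat. Then swing the wooden hold-down fully over the slate and let go of everything. Slate is brittle, so never force it against the pin or the jig, and leave the other things on the bench alone.

Things in the scene. Friction and masses are not known exactly. Their poses are not given: they have to be found in the camera images.
- slate: Loose slate sign blank (all sizes in mm): dark flat bar 220 long (x), 48 wide (y), 10 thick, about 0.29 kg. Origin: centre of its underside. A round 13 hole goes through it on the centre line, 70 from the centre towards its +x end (40 from that end). Starts flat on the bench, right of the jig; grip it across its width. Brittle: over 22 N on the pin or 40 N on the whole jig breaks it.
- slate_hole (a point): Centre of the slate's hole, at the underside.
- jig: Shaping jig fixed on the bench: plywood board 18 mm thick, from -160 to +140 in its x, -70 to +80 in its y, with an aluminium track along y = 0. Origin on the bench under the track's centre line. The slate goes on with its +x end towards the jig's +x end. Laid on the pin it leans about 0.07 rad, hole end up, other end on the board; pushed along it drops by its own weight.
- jig_fence (a point): Middle of the wooden fence's straight face, at the board's surface (jig x = 55, y = -24, z = 18 mm). The fence runs along the jig's x from -20 to +130 mm, 30 mm wide, 26 mm high above the board; a slate laid against it has its centre line at jig y = 0, over the pin's line.
- jig_track (a point): Point on the board's surface at the middle of the pin's range (jig x = 60, y = 0, z = 18 mm; jig's axes). The fixed upright steel pin, 10 mm thick, 14 mm high, top bevelled to 7 mm, stands on y = 0 within 9 mm of this point along x, clamped wherever it was last set: its place is not reported. See it before the slate covers it, or feel for it with the slate.
- holddown (a joint): Swing hold-down about an upright pivot at jig x = 10, y = +48 mm. Grows clockwise from above: starts clear at 0 to 0.5 rad, points along the jig's +x at 0.6, and along -y over the slate at its stop, 2.17. Stiff (1.3 N at the knob), stays put. Wooden arm 18 mm wide, 48 mm long, underside 12 and top 22 mm above the board: it clears a flat slate, not a leaning one.
- holddown_knob (a point): Grip point on the hold-down's upright wooden knob, 40 mm from the pivot, 38 mm above the board; the knob is 18 mm in diameter, its top 51 mm above the board.
- offcut: Plain slate offcut without a hole, 150 x 80 x 9, lying flat (mm); leave it where it is. Origin at its underside.
- rasp: Rasp with wooden handle, about 290 long, 36 wide, 30 high (mm); leave it where it is. Origin at its underside.
- mug: White mug, 80 across, 92 high, with a handle (mm); leave it where it is. Origin at its underside.
- tub: White lidded plastic tub, 96 across, 110 high (mm); leave it where it is. Origin at its underside.
- mallet: Round-headed wooden mallet, about 240 long, 84 high (mm); leave it where it is. Origin at its underside.
- rule: Steel rule, 300 x 28 x 4, lying flat (mm); leave it where it is. Origin at its underside.
- rubstone: Grey rubbing stone, 110 x 50 x 28 (mm); leave it where it is. Origin at its underside.
There are look-alikes about, which are no part of the job. There is more than one size of the slate; the one meant has the size given above.

How it is judged:
On the way, in this order (a step that is already met when the one before it is completed fails the run):
1. the slate rests on the jig along the track, its hole still up, not yet over the pin (z of slate_hole in the frame of jig_track between 0.005 and 0.03 m and x of slate_hole in the frame of jig_track between -0.1 and 0.1 m and y of slate_hole in the frame of jig_track between -0.02 and 0.02 m and contact force between slate and jig above 0.3 N), for 0.15 s.
2. the slate has dropped over the pin and lies flat along the fence (z of slate_hole in the frame of jig_track between -0.003 and 0.003 m and x of slate_hole in the frame of jig_track between -0.014 and 0.014 m and y of slate_hole in the frame of jig_track between -0.004 and 0.004 m and angle between slate's own z axis and vertical below 0.02 rad and angle between the x axis of slate and the x axis of jig, either way round below 0.05 rad and x of slate in the frame of jig_track below -0.05 m), for 0.2 s.
3. the hold-down is swung over the slate (all of step 2 and value of joint holddown above 1.95 rad), for 0.2 s.
At the end, for the whole second after the job is handed in: The slate lies flat on the jig (tilt under 0.02 rad, hole within 3 mm of the board's surface) with the pin in its hole (hole within 14 mm of the track point along the track, 4 mm across), within 0.05 rad of the fence's direction, at rest; the hold-down is past 1.95 rad (all of step 3 and linear speed of slate below 0.01 m/s); the robot touches nothing.
It fails at once if the slate is forced against the pin with more than 22 N (contact force between slate and pin_c0 above 22 N).
It fails at once if the slate is forced against the jig with more than 40 N (contact force between slate and jig above 40 N).
It fails at once if a bystander is moved by more than 20 mm (distance of any of offcut, rasp, mug, tub, mallet, rule, rubstone from where it was at the start of the episode above 0.02 m).
It also fails if it takes over 64 s, if anything falls off the work surface, if the arm or the gripper's body presses on something with over 40 N, if the wrist force passes 120 N, or if a joint passes its speed limit or range.

ROBOT

A 6-joint arm with a two-finger parallel gripper is mounted at the origin on the work surface. World frame = base frame: x ahead of the robot, y to its left, z up, the work surface at z = 0. Lengths are in m, angles in rad, forces in N, time in s.
With the tool pointing down it reaches from about 0.35 to 0.85 m from the base axis. Payload 8.1 kg.
Tool frame: the origin (TCP) lies at the centre of the arm's flange, where the gripper is bolted on; the fingertips stand 186 mm ahead of it and the grasp point (between the pads) lies 167 mm ahead of it (robot.grasp_offset is the distance from the TCP to the grasp point, in m); z points along the fingers, y is the line along which they close (so a half turn about z gives the same grasp; the last joint's range is limited). The gripper opens to 93 mm and grips with 3 to 60 N. Pads are 15 mm wide; open, the fingers measure 128 mm over their backs; the gripper's body (75 mm by 188 mm) begins 65 mm behind the grasp point.
Start: joints at [-1.244, 0.13, 1.488, -0, 1.523, -0.085], TCP at [0.24, -0.55, 0.405] pointing down, gripper open.
Joint ranges: [-2.96, 2.96], [-0.89, 2.26], [0.02, 2.5], [-1.34, 4.48], [0, 2.73], [-2.66, 2.66]. Speed limits (rad/s): [2.39, 2.39, 2.79, 3.14, 3.14, 3.14].

INTERFACE

Orientations are given as a rotation vector (axis times angle).
In Python, from plant import robot gives the robot as it stands.
- The arm moves only by the tool drive_tool, never from a script. Its argument "moves" is one flat list of numbers, 7 for each row, row after row: the finger opening in mm, from 0 to 93, then the shift along the tool's x, y, z in mm, then the turn, a rotation vector about the tool's x, y, z in degrees. A call has 1 to 8 rows; each row shifts and turns the commanded pose from where the row before left it, along the tool's axes as they then stand; what a row does not reach is not made up. A row lasts 1/10 s, in which the tool goes at most 50 mm and 8.59 degrees, less where a joint would pass 70% of its speed; a pose out of reach is approached as far as the arm can. A call is refused whole if a number of a shift passes 50 or a number of a turn 8.59, either way. A call with a gripper value outside its range is refused whole. The fingers move at their own pace and stop on an object; "grip_force" is the grip in N (left out, the last holds). Time passes only in rows, so rows that do not move let the fingers close. It gives the time, the measured TCP pose, the force, the opening and the grip force at its end, in the units of the state.
- robot.read_state(): the state, without advancing time (a new reading comes with each control period).
- robot.read_camera(name): name is "scene" or "top"; returns a dict with "color" (384x512x3 uint8, red, green, blue), "depth" (384x512 float32, m along the optical axis (not along the pixel's ray), 0 where there is no reading), "mtx" (3x3 intrinsics, pixels), "dist_coeffs" ([k1, k2, p1, p2, k3] as OpenCV has them; the pictures are not rectified), "R" (3x3) and "t" (3): a world point X has camera coordinates R X + t. Camera axes: x right, y down, z forward; pixel columns grow to the right and rows downward; lengths in m; the calibration is good to about 2 mm. A picture is of the moment at which its call begins.
- robot.close_job(): hands the job in; it is judged then, once.
The state is a dict: "t": time; "q": joint angles; "dq": joint speeds; "joint_torque": joint torques, N m; "tool_pos": TCP position; "orientation": TCP orientation; "force": force on the tool from outside, world axes, zero at the start; "wrist_torque": the same for the moment, N m; "opening": finger opening in m; "gripper_force": force on a finger pad.
Only numpy, scipy, OpenCV 4.12 (cv2) and the standard library are available. Lean on these libraries where they do the work, as an engineer would, in place of code of your own. Each camera call takes 0.05 s, during which the arm holds its last target. There are 200 camera calls.

## Working session

There is one attempt and no reset: what is moved stays moved. The work goes in short steps, Python scripts to look and compute and a tool call to move; the robot and the scene stay as the last step left them, time stands still between calls to the robot, and variables do not carry over. Pictures are saved under pics/ and viewed, at most 10 in all, crops included, and the job is handed in when it is done.

Besides the shell and the picture viewer there is one more tool, called by a JSON object that holds its "api" and its "payload". drive_tool: Moves the arm, as the interface text tells. Its arguments: {"type":"object","properties":{"moves":{"type":"array","items":{"type":"number"}},"grip_force":{"type":"number"}},"required":["moves"]}

```bash
mkdir -p pics; ls
cat > h.py <<'E'
import numpy as np, cv2
from plant import robot
def cam(n,save=None):
    c=robot.read_camera(n)
    if save: cv2.imwrite('pics/'+save,c['color'][:,:,::-1])
    return c
def ray(c,uv):
    p=cv2.undistortPoints(np.array(uv,float).reshape(-1,1,2),np.array(c['mtx']),np.array(c['dist_coeffs'])).reshape(-1,2)
    R=np.array(c['R']);t=np.array(c['t']);return -R.T@t,np.c_[p,np.ones(len(p))]@R
def plane(c,uv,z):
    o,d=ray(c,uv);return o+d*((z-o[2])/d[:,2])[:,None]
def proj(c,X):
    R=np.array(c['R']);r,_=cv2.Rodrigues(R)
    return cv2.projectPoints(np.array(X,float).reshape(-1,1,3),r,np.array(c['t'],float),np.array(c['mtx']),np.array(c['dist_coeffs']))[0].reshape(-1,2)
E
python3 - <<'E'
from h import *
for n in('scene','top'):
    c=cam(n,n+'0.png');o,_=ray(c,[[0,0]]);print(n,o,c['mtx'][0][0],c['dist_coeffs'])
    np.savez('pics/'+n+'0.npz',**c)
    cv2.imwrite(f'pics/{n}0b.png',cv2.resize(c['color'][:,:,::-1],(800,600),interpolation=cv2.INTER_CUBIC))
print(robot.read_state())
E
```

```text
pics
scene [1.46024877 0.04007034 0.86741767] 442.28833140657457 [0.04172992 0.         0.         0.         0.        ]
top [0.40543786 0.06304372 1.19265014] 379.4426728258465 [0.02019956 0.         0.         0.         0.        ]
{'t': 0.1, 'q': array([-1.24439115e+00,  1.31087644e-01,  1.48916070e+00, -1.50507209e-05,
        1.52300795e+00, -8.53904326e-02]), 'dq': array([ 8.38170020e-04,  2.57807465e-04, -2.11936389e-03,  1.29342355e-04,
       -6.57148929e-05, -1.60674305e-03]), 'joint_torque': array([ 1.69439474e-03, -5.61338139e+01, -4.93096375e+01,  7.70359416e-02,
        2.90545385e-02, -2.17480817e-05]), 'tool_pos': array([ 0.24011045, -0.54963732,  0.40379621]), 'orientation': array([-3.07362021e+00, -6.41950150e-01,  3.37419382e-04]), 'force': array([-0.96773476, -0.39816177, -0.24942916]), 'wrist_torque': array([-0.00501347,  0.0233825 , -0.00929803]), 'gripper_force': 0.0, 'opening': 0.09318591406243419}
```

View pics/top0b.png

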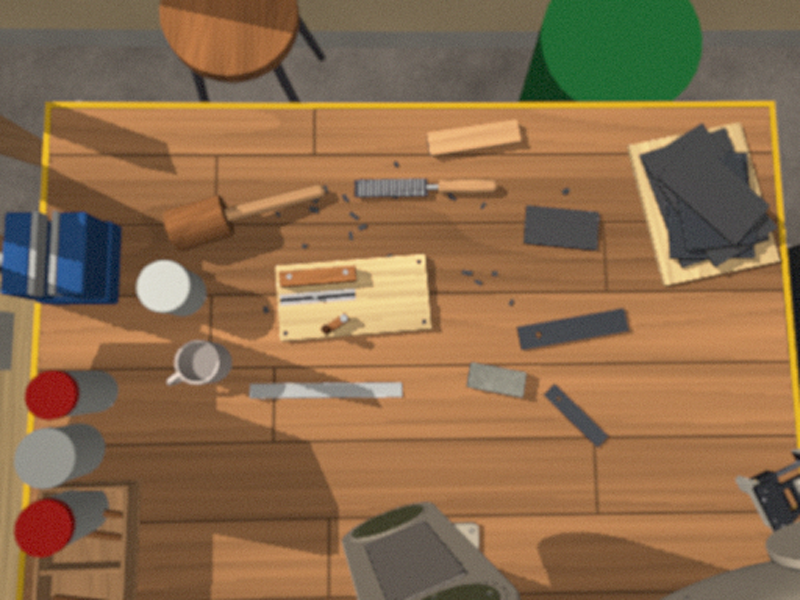

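View pics/scene0b.png

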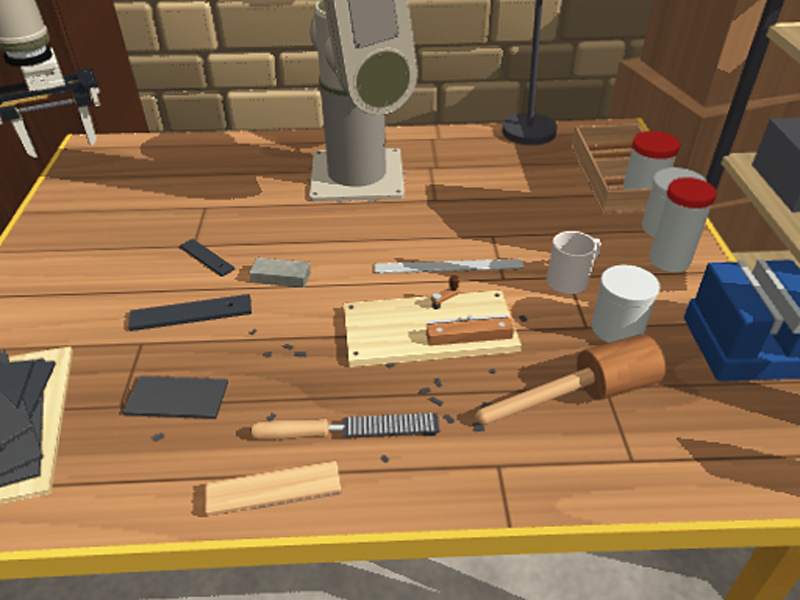

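The 800-px top view shows the jig at (353,298), with its fence on the far side (317,277), the pin near (318,297) and the hold-down at (335,324). There are three candidates for the slate:
- The long bar at (573,329), with a hole at (537,335).
- The short bar at (576,414).
- The plain offcut at (562,228).

The long bar fits best, since it is about 110 px long at about 2 mm/px and has the hole. I'll measure it and confirm in a crop.

```bash
cat > m.py <<'E'
from h import *
c=dict(np.load('pics/top0.npz')); im=c['color'].astype(int)
hsv=cv2.cvtColor(c['color'],cv2.COLOR_RGB2HSV)
m=((im.max(2)<95)&(im.max(2)-im.min(2)<25)).astype(np.uint8)
roi=np.zeros_like(m);roi[190:295,320:420]=1
cs,_=cv2.findContours(m*roi,cv2.RETR_EXTERNAL,cv2.CHAIN_APPROX_NONE)
for k in cs:
    if cv2.contourArea(k)<100: continue
    P=plane(c,k.reshape(-1,2),0.010)[:,:2]
    r=cv2.minAreaRect((P*1000).astype(np.float32)); M=k.reshape(-1,2).mean(0)
    print('px',M,'rect mm',r)
# wood board: light yellow
h=hsv
mb=((h[...,0]>15)&(h[...,0]<32)&(h[...,2]>165)&(h[...,1]<140)&(h[...,1]>30)).astype(np.uint8)
roi=np.zeros_like(m);roi[155:225,170:280]=1
mb=cv2.morphologyEx(mb*roi,cv2.MORPH_CLOSE,np.ones((9,9),np.uint8))
cs,_=cv2.findContours(mb,cv2.RETR_EXTERNAL,cv2.CHAIN_APPROX_NONE)
k=max(cs,key=cv2.contourArea);k=cv2.convexHull(k)
P=plane(c,k.reshape(-1,2),0.018)[:,:2];r=cv2.minAreaRect((P*1000).astype(np.float32))
print('jig',r,cv2.boxPoints(r))
a=cv2.resize(c['color'][155:225,170:280,::-1],None,fx=7,fy=7,interpolation=cv2.INTER_CUBIC)
b=cv2.resize(c['color'][190:225,325:410,::-1],None,fx=3,fy=3,interpolation=cv2.INTER_CUBIC)
o=np.zeros((600,780,3),np.uint8);o[:490,:770]=a;o[493:598,:255]=b
cv2.imwrite('pics/crop1.png',o)
E
python3 m.py
```

```text
px [368.65853659 266.02439024] rect mm ((309.74139404296875, -307.7105712890625), (141.0399169921875, 28.694202423095703), 43.87773895263672)
px [366.48734177 210.30379747] rect mm ((480.9690246582031, -310.27880859375), (43.35196304321289, 218.13897705078125), 9.375436782836914)
jig ((550.192138671875, 130.4279327392578), (154.25100708007812, 303.6341552734375), 4.144822120666504) [[462.29535  276.2735  ]
 [484.2414   -26.566536]
 [638.0889   -15.417633]
 [616.1429   287.4224  ]]
```

View pics/crop1.png

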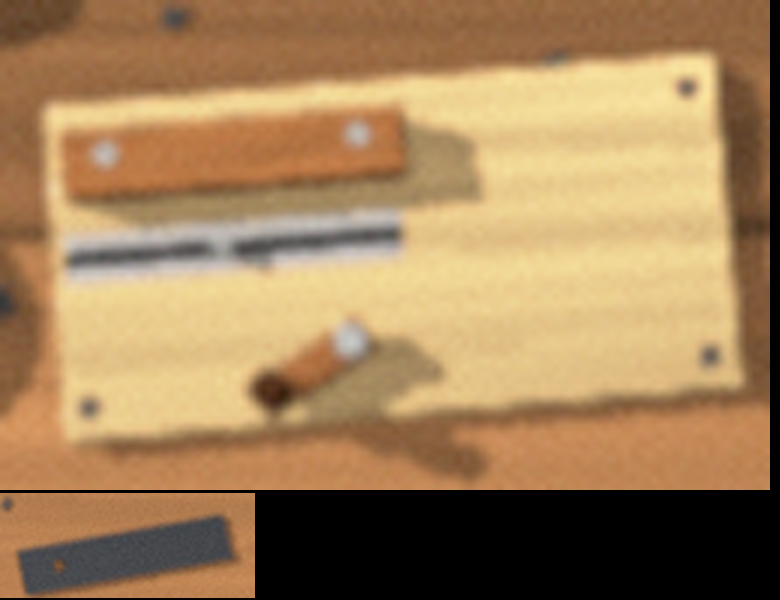

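The crop shows the bar at bottom left with its hole at its left (+y) end. It measures 218 x 43 mm, so it is the slate; the 141 x 29 mm bar is the look-alike. In the jig crop the pin is the bright gap in the track at about (220,247). The fence edge runs from (75,197) to (405,175), and the knob is at (270,390) with its pivot at (350,340). I'll refine these numbers.

```bash
cat > m2.py <<'E'
from h import *
c=dict(np.load('pics/top0.npz'));s=dict(np.load('pics/scene0.npz'))
px=lambda u,v:((u+.5)/7-.5+170,(v+.5)/7-.5+155)
th=np.radians(94.14);X=np.array([np.cos(th),np.sin(th)]);Y=np.array([-X[1],X[0]])
O=np.array([.5545,.1408])
def J(p): d=p[:2]-O;return np.round([d@X*1e3,d@Y*1e3],1)
for n,u,v,z in [('trackL',65,258,.018),('trackR',400,234,.018),('pin',220,247,.032),('fenceA',75,197,.044),('fenceB',405,175,.044),('fence topL',65,133,.044),('fence topR',402,107,.044),
 ('knob',270,390,.069),('pivot',350,340,.040),('cornTL',45,105,.018),('TR',717,55,.018),('BR',742,383,.018),('BL',66,438,.018)]:
    p=plane(c,[px(u,v)],z)[0];print(n,p,J(p))
print('hole',plane(c,[[(58.5)/3-.5+325,(73.5)/3-.5+190]],.01))
# scene depth check & crop
g=[np.r_[O+X*x+Y*y,z] for x,y,z in[(0,0,.018),(140,-70,.018)] ] if 0 else 0
pp=proj(s,[np.r_[O+X*.06,.025],np.r_[O+X*.1,.018],np.r_[O-X*.02,.018]]);print(pp)
im=s['color'][180:250,215:340,::-1]
cv2.imwrite('pics/crop2.png',cv2.resize(im,None,fx=6,fy=6,interpolation=cv2.INTER_CUBIC))
E
python3 m2.py
```

```text
trackL [0.54558126 0.27492512 0.018     ] [134.4  -0.8]
trackR [0.55479624 0.12680696 0.018     ] [-14.    0.7]
pin [0.5480682  0.20486684 0.032     ] [64.4  1.8]
fenceA [0.56910977 0.26616726 0.044     ] [124.  -23.6]
fenceB [0.57740727 0.12310123 0.044     ] [-19.3 -21.6]
fence topL [0.59727971 0.27073876 0.044     ] [126.5 -52. ]
fence topR [0.60747157 0.12426684 0.044     ] [-20.3 -51.6]
knob [0.48246768 0.17912441 0.069     ] [43.4 69.1]
pivot [0.50580077 0.14750144 0.04      ] [10.2 48.1]
cornTL [0.61432962 0.28440976 0.018     ] [138.9 -70. ]
TR [ 0.6344522  -0.01584542  0.018     ] [-162.   -68.4]
BR [ 0.48664189 -0.02434301  0.018     ] [-159.8   79.6]
BL [0.46589758 0.27371898 0.018     ] [139.   78.8]
hole [[ 0.46999147 -0.23917805  0.01      ]]
[[299.46492251 203.3581809 ]
 [313.29080517 203.99297217]
 [271.20143484 207.59402057]]
```

View pics/crop2.png

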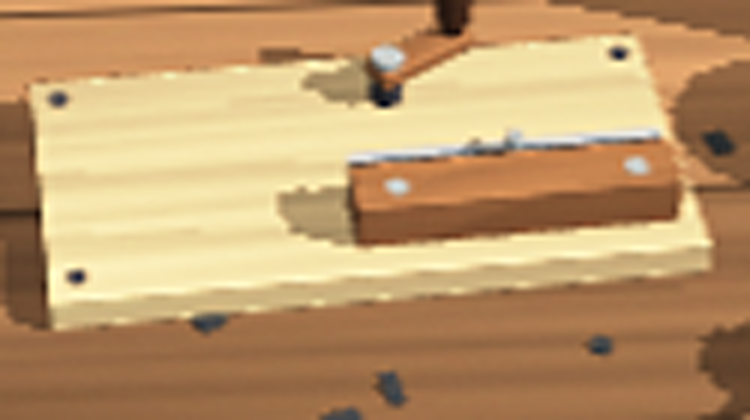

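Both views agree: the pin is at about jig x = 62–64, the jig yaw is about 93.8° and its origin is about (0.5545, 0.1408). The scene crop shows the pin top at (513,137). I'll now move above the grip point, at slate x = -40.

{"api": "drive_tool", "payload": {"moves": [93, 38, -10.5, 0, 0, 0, 0, 93, 38, -10.5, 0, 0, 0, 0, 93, 38, -10.5, 0, 0, 0, 0, 93, 38, -10.5, 0, 0, 0, 0, 93, 38, -10.5, 0, 0, 0, 0, 93, 38, -10.5, 0, 0, 0, 0, 93, 38, -10.5, 0, 0, 0, 0, 93, 38, -10.5, 0, 0, 0, 0]}}

```text
t: 0.9
tool_pos: [0.4861, -0.3499, 0.4043]
orientation: [-3.075, -0.642, 0.001]
force: [0.7, -0.9, 0.2]
opening: 0.0929
gripper_force: 0.0
```

{"api": "drive_tool", "payload": {"moves": [93, 0, 0, 15, 0, 0, -8.5, 93, 0, 0, 15, 0, 0, -8.5, 93, 0, 0, 15, 0, 0, -8.5, 93, 0, 0, 15, 0, 0, -8.5, 93, 0, 0, 15, 0, 0, -8.5, 93, 0, 0, 15, 0, 0, -8.5, 93, 0, 0, 15, 0, 0, -8.5, 93, 0, 0, 15, 0, 0, -8.5]}}

```text
t: 1.7
tool_pos: [0.485, -0.351, 0.2836]
orientation: [-2.183, -2.258, 0.0]
force: [-0.2, 0.4, -0.2]
opening: 0.0927
gripper_force: 0.0
```

```bash
cat > g.py <<'E'
from h import *
import sys
from scipy.spatial.transform import Rotation as Ro
# usage: g.py x y z yaw pitch : remaining shift in present tool axes + turn
def go(x,y,z,yaw,pitch=0):
    s=robot.read_state();R=Ro.from_rotvec(s['orientation']);a=np.radians(yaw)
    ty=np.array([np.cos(a),np.sin(a),0]);tz=np.array([0,0,-1.]);T=Ro.from_matrix(np.c_[np.cross(ty,tz),ty,tz])*Ro.from_euler('y',pitch,degrees=True)
    print('pos',s['tool_pos'].round(4),'t',s['t'],'F',s['force'].round(2),'open',s['opening'].round(4),'gf',s['gripper_force'])
    print('shift mm',(R.inv().apply(np.array([x,y,z])-s['tool_pos'])*1e3).round(1),'turn deg',np.degrees((R.inv()*T).as_rotvec()).round(2))
if __name__=='__main__': go(*map(float,sys.argv[1:]))
E
python3 g.py .4874 -.3495 .188 9.3
```

```text
Traceback (most recent call last):
  File "g.py", line 10, in <module>
    if __name__=='__main__': go(*map(float,sys.argv[1:]))
                             ~~^^^^^^^^^^^^^^^^^^^^^^^^^^
  File "g.py", line 8, in go
    print('pos',s['tool_pos'].round(4),'t',s['t'],'F',s['force'].round(2),'open',s['opening'].round(4),'gf',s['gripper_force'])
                                                                                 ^^^^^^^^^^^^^^^^^^
AttributeError: 'float' object has no attribute 'round'
```

```bash
sed -i "s/s\['opening'\].round(4)/s['opening']/" g.py; python3 g.py .4874 -.3495 .188 9.3
```

```text
pos [ 0.485  -0.351   0.2836] t 1.7 F [-0.17  0.35 -0.19] open 0.09274220089584703 gf 0.0
shift mm [ 1.3  2.6 95.6] turn deg [-0.04 -0.04 -7.35]
```

{"api": "drive_tool", "payload": {"moves": [93, 0, 0, 15, 0, 0, -7.3, 93, 1, 2.7, 20, 0, 0, 0, 93, 0, 0, 20, 0, 0, 0, 93, 0, 0, 15, 0, 0, 0, 93, 0, 0, 10, 0, 0, 0, 93, 0, 0, 10, 0, 0, 0, 93, 0, 0, 4, 0, 0, 0, 93, 0, 0, 0, 0, 0, 0]}}

```text
t: 2.5
tool_pos: [0.4876, -0.3497, 0.1904]
orientation: [-2.042, -2.387, 0.0]
force: [0.2, 0.3, 0.3]
opening: 0.0933
gripper_force: 0.0
```

```bash
python3 g.py .4874 -.3495 .188 9.3
python3 - <<'E'
from h import *
for n,(a,b,d,e),f in(('top',(185,265,310,430),6),('scene',(140,230,60,190),6)):
    c=cam(n);cv2.imwrite(f'pics/pre_{n}.png',cv2.resize(c['color'][a:b,d:e,::-1],None,fx=f,fy=f,interpolation=cv2.INTER_CUBIC))
E
```

```text
pos [ 0.4876 -0.3497  0.1904] t 2.5 F [0.21 0.35 0.34] open 0.09332257640949813 gf 0.0
shift mm [ 0.2 -0.1  2.4] turn deg [-0.02 -0.03 -0.4 ]
```

View pics/pre_scene.png

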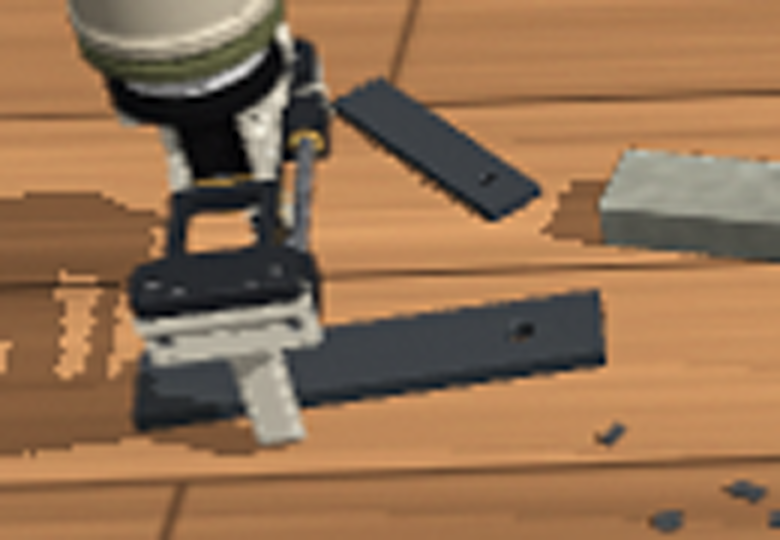

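The near finger at (275,410) stands clear in front of the slate, and the hole is at (525,330), so the slate is straddled properly. Closing the gripper.

{"api": "drive_tool", "payload": {"moves": [40, 0, 0, 1.5, 0, 0, -0.4, 40, 0, 0, 0, 0, 0, 0, 40, 0, 0, 0, 0, 0, 0, 40, 0, 0, 0, 0, 0, 0, 40, 0, 0, 0, 0, 0, 0, 40, 0, 0, 0, 0, 0, 0, 40, 0, 0, 0, 0, 0, 0, 40, 0, 0, 0, 0, 0, 0], "grip_force": 40}}

```text
t: 3.4
tool_pos: [0.4877, -0.3498, 0.1893]
orientation: [2.034, 2.394, 0.0]
force: [-0.0, -0.5, -0.9]
opening: 0.0472
gripper_force: 40.0
```

{"api": "drive_tool", "payload": {"moves": [40, 0, 0, 0, 0, 0, 0, 40, 0, 0, -10, 0, 0, 0, 40, 0, 0, -20, 0, 0, 0, 40, 0, 0, -30, 0, 0, 0, 40, 0, 0, -30, 0, 0, 0, 40, 0, 0, -20, 0, 0, 0, 40, 0, 0, 0, 0, 0, 0, 40, 0, 0, 0, 0, 0, 0]}}

```text
t: 4.2
tool_pos: [0.4875, -0.3497, 0.2991]
orientation: [2.034, 2.394, -0.0]
force: [-0.6, 0.8, -4.4]
opening: 0.0471
gripper_force: 40.0
```

{"api": "drive_tool", "payload": {"moves": [40, 20, 7, 0, 0, 0, 0, 40, 40, 13.5, 0, 0, 0, 0, 40, 40, 13.5, 0, 0, 0, 0, 40, 40, 13.5, 0, 0, 0, 0, 40, 40, 13.5, 0, 0, 0, 0, 40, 40, 13.5, 0, 0, 0, 0, 40, 40, 13.5, 0, 0, 0, 0, 40, 40, 13.5, 0, 0, 0, 0]}}

```text
t: 5.0
tool_pos: [0.5384, -0.0355, 0.2968]
orientation: [-2.032, -2.392, 0.003]
force: [1.0, -0.5, -2.7]
opening: 0.0475
gripper_force: 40.0
```

{"api": "drive_tool", "payload": {"moves": [40, 40, 13.5, 0, 0, 0, 0, 40, 30, 10, 0, 0, 0, 0, 40, 20, 7, 0, 0, 0, 0, 40, 14, 4, 0, 0, 0, 0, 40, 0, 0, 0, 0, 0, 2.8, 40, 0, 0, 0, 0, 0, 2.8, 40, 0, 0, 0, 0, 0, 0, 40, 0, 0, 0, 0, 0, 0]}}

```text
t: 5.8
tool_pos: [0.5563, 0.0705, 0.2982]
orientation: [-2.147, -2.292, 0.002]
force: [-0.1, -1.0, -3.0]
opening: 0.0476
gripper_force: 40.0
```

```bash
python3 g.py .556 .071 .299 3.8
python3 - <<'E'
from h import *
t=cam('top');s=cam('scene');np.savez('pics/top1.npz',**t);np.savez('pics/scene1.npz',**s)
x=np.array([-.0663,.9978,0]);p=robot.read_state()['tool_pos']
h=p+x*.11+[0,0,-.179]
for n,c in(('t',t),('s',s)):
    u=proj(c,[h])[0];print(u)
    a=c['color'][int(u[1])-20:int(u[1])+20,int(u[0])-32:int(u[0])+32,::-1]
    cv2.imwrite(f'pics/h_{n}.png',cv2.resize(a,(640,400),interpolation=cv2.INTER_NEAREST))
a=np.vstack([cv2.resize(cv2.imread(f'pics/h_{n}.png'),(480,300)) for n in 'ts']);cv2.imwrite('pics/hh.png',a)
E
```

```text
pos [0.5563 0.0705 0.2982] t 5.8 F [-0.08 -0.96 -3.01] open 0.04756119466319114 gf 39.99608874320984
shift mm [ 0.5 -0.2 -0.8] turn deg [-0.1   0.   -0.05]
[205.91779576 185.66777059]
[293.92161924 177.22531915]
```

View pics/hh.png

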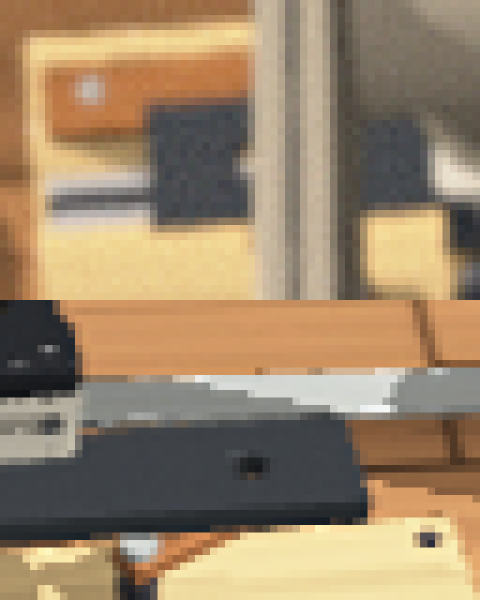

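The top crop shows the slate's leading edge at crop (150,165), with the hole partly hidden by the finger arm. The scene crop shows the hole at (252,165), about 1 px below the prediction, so there may be a small droop. I'll check it by fitting the depth.

```bash
cat > tilt.py <<'E'
from h import *
def tilt(f,zlo,zhi,box):
    c=dict(np.load(f)) if isinstance(f,str) else f
    a,b,d,e=box;im=c['color'].astype(int)
    m=(im.max(2)<95)&(im.max(2)-im.min(2)<25)&(c['depth']>0)
    v,u=np.nonzero(m);k=(v>=a)&(v<b)&(u>=d)&(u<e);v,u=v[k],u[k]
    o,dr=ray(c,np.c_[u,v]);P=o+dr*c['depth'][v,u][:,None]
    th=np.radians(93.8);X=np.array([np.cos(th),np.sin(th)]);Y=np.array([-X[1],X[0]]);O=np.array([.5545,.1408])
    J=np.c_[(P[:,:2]-O)@X,(P[:,:2]-O)@Y,P[:,2]]
    J=J[(J[:,2]>zlo)&(J[:,2]<zhi)&(abs(J[:,1])<.04)]
    for i in range(4):
        A=np.c_[J[:,:2],np.ones(len(J))];w=np.linalg.lstsq(A,J[:,2],rcond=None)[0];r=J[:,2]-A@w;J=J[abs(r)<2.5*r.std()+1e-4]
    print('n',len(J),'slope x,y',w[:2].round(4),'z@x0 mm',w[2]*1e3,'std mm',r.std()*1e3,'x range',J[:,0].min()*1e3,J[:,0].max()*1e3,'y',J[:,1].min()*1e3,J[:,1].max()*1e3)
if __name__=='__main__':
    tilt('pics/scene1.npz',.09,.15,(150,200,230,320))
    tilt('pics/top1.npz',.09,.15,(155,215,180,240))
E
python3 tilt.py
```

```text
n 836 slope x,y [-0.0192  0.0467] z@x0 mm 115.93418763864798 std mm 2.0504611988571586 x range -133.16821108530064 77.7004674489711 y -24.670224645310768 29.391867585325354
n 271 slope x,y [-0.0161  0.0089] z@x0 mm 117.00288215945396 std mm 1.8303497084852736 x range -27.2220432762411 77.72276718881706 y -18.817386328246407 24.07697133721269
```

The droop is about 1°. I'll lower the slate, then tilt the tool 5° (hole end up), moving back to compensate.

{"api": "drive_tool", "payload": {"moves": [40, 0, 0, 20, 0, 0, 0, 40, 0, 0, 20, 0, 0, 0, 40, 0, 0, 13, 0, 0, 0, 40, -4.1, 0, 0, 0, 1.25, 0, 40, -4.1, 0, 0, 0, 1.25, 0, 40, -4.1, 0, 0, 0, 1.25, 0, 40, -4.1, 0, 0, 0, 1.25, 0, 40, 0, 0, 0, 0, 0, 0]}}

```text
t: 6.7
tool_pos: [0.5581, 0.0535, 0.2465]
orientation: [-2.106, -2.243, -0.095]
force: [0.6, -0.5, -2.9]
opening: 0.0473
gripper_force: 40.0
```

```bash
python3 g.py .5574 .0542 .215 3.8 5
```

```text
pos [0.5581 0.0535 0.2465] t 6.7 F [ 0.58 -0.47 -2.88] open 0.04725847485923153 gf 39.99589920043945
shift mm [-2.1 -0.7 31.5] turn deg [ 0.09 -0.06 -0.17]
```

{"api": "drive_tool", "payload": {"moves": [40, -1, 0, 10, 0, 0, 0, 40, -1, 0, 8, 0, 0, 0, 40, -0.5, 0, 5, 0, 0, 0, 40, -0.2, 0, 2, 0, 0, 0, 40, 0, 0, 0, 0, 0, 0, 40, 0, 0, 0, 0, 0, 0]}}

```text
t: 7.3
tool_pos: [0.5578, 0.0541, 0.2206]
orientation: [-2.104, -2.245, -0.092]
force: [-0.0, -0.5, -3.2]
opening: 0.0474
gripper_force: 40.0
```

{"api": "drive_tool", "payload": {"moves": [40, -0.2, 0, 2, 0, 0, 0, 40, 0, 0, 0, 0, 0, 0]}}

```text
t: 7.5
tool_pos: [0.5577, 0.054, 0.2186]
orientation: [-2.104, -2.245, -0.092]
force: [0.0, -0.2, -3.2]
opening: 0.0478
gripper_force: 40.0
```

{"api": "drive_tool", "payload": {"moves": [40, -0.2, 0, 2, 0, 0, 0, 40, 0, 0, 0, 0, 0, 0]}}

```text
t: 7.7
tool_pos: [0.5576, 0.054, 0.2163]
orientation: [-2.104, -2.244, -0.092]
force: [-0.5, 0.9, -3.1]
opening: 0.0474
gripper_force: 40.0
```

{"api": "drive_tool", "payload": {"moves": [40, -0.1, 0, 1, 0, 0, 0, 40, 0, 0, 0, 0, 0, 0]}}

```text
t: 7.9
tool_pos: [0.5577, 0.054, 0.2154]
orientation: [-2.104, -2.244, -0.092]
force: [0.4, -0.3, -2.4]
opening: 0.0474
gripper_force: 40.0
```

{"api": "drive_tool", "payload": {"moves": [40, -0.1, 0, 1, 0, 0, 0, 40, 0, 0, 0, 0, 0, 0]}}

```text
t: 8.1
tool_pos: [0.5577, 0.0539, 0.2144]
orientation: [-2.104, -2.244, -0.092]
force: [-0.2, 0.0, -2.6]
opening: 0.0473
gripper_force: 40.0
```

{"api": "drive_tool", "payload": {"moves": [40, -0.1, 0, 1, 0, 0, 0, 40, 0, 0, 0, 0, 0, 0]}}

```text
t: 8.3
tool_pos: [0.5576, 0.0539, 0.2134]
orientation: [-2.104, -2.244, -0.092]
force: [-0.2, 0.2, -2.5]
opening: 0.0469
gripper_force: 40.0
```

{"api": "drive_tool", "payload": {"moves": [40, -0.1, 0, 1, 0, 0, 0, 40, 0, 0, 0, 0, 0, 0]}}

```text
t: 8.5
tool_pos: [0.5577, 0.0539, 0.2124]
orientation: [-2.104, -2.244, -0.092]
force: [-0.0, 1.1, -2.9]
opening: 0.0472
gripper_force: 40.0
```

{"api": "drive_tool", "payload": {"moves": [40, -0.1, 0, 1, 0, 0, 0, 40, 0, 0, 0, 0, 0, 0]}}

```text
t: 8.7
tool_pos: [0.5578, 0.0539, 0.2115]
orientation: [-2.104, -2.244, -0.092]
force: [0.7, -0.6, -2.4]
opening: 0.0469
gripper_force: 40.0
```

Run:
```python
from h import *
from tilt import tilt
t=cam('top');s=cam('scene');np.savez('pics/top2.npz',**t);np.savez('pics/scene2.npz',**s)
tilt(s,.02,.06,(170,230,220,320));tilt(t,.02,.06,(155,215,180,260))
print(robot.read_state()['force'])
```

```text
n 677 slope x,y [0.0719 0.0008] z@x0 mm 36.2872377869004 std mm 1.8380239794823372 x range -140.83317273983337 76.13446311179001 y -24.951835415382476 26.742450341285718
n 414 slope x,y [ 0.0756 -0.0042] z@x0 mm 37.10850939905108 std mm 2.0677817637959572 x range -14.045560200168246 75.44298091444136 y -21.080653533269906 24.057398048684576
[-0.23507255 -0.7384816  -3.61090299]
```

{"api": "drive_tool", "payload": {"moves": [40, -0.1, 0, 0.7, 0, 0, 0, 40, 0, 0, 0, 0, 0, 0]}}

```text
t: 9.0
tool_pos: [0.5578, 0.0539, 0.2113]
orientation: [-2.104, -2.244, -0.092]
force: [-3.7, -1.0, 3.0]
opening: 0.0477
gripper_force: 40.0
```

{"api": "drive_tool", "payload": {"moves": [40, -0.1, 0, 0.7, 0, 0, 0, 40, 0, 0, 0, 0, 0, 0]}}

```text
t: 9.2
tool_pos: [0.5578, 0.0539, 0.2112]
orientation: [-2.104, -2.245, -0.092]
force: [-6.2, -0.5, 9.7]
opening: 0.0476
gripper_force: 40.0
```

{"api": "drive_tool", "payload": {"moves": [40, -0.1, 0, 0.7, 0, 0, 0, 40, 0, 0, 0, 0, 0, 0]}}

```text
t: 9.4
tool_pos: [0.5579, 0.0539, 0.2111]
orientation: [-2.104, -2.245, -0.092]
force: [-9.9, -1.2, 15.8]
opening: 0.0472
gripper_force: 40.0
```

Lateral force of -10 N in x is building along with the vertical force, as if the slate were rubbing on the fence. I'll back off up and away from the fence.

{"api": "drive_tool", "payload": {"moves": [40, 0.3, 0, -3, 0, 0, 0, 40, 0, -1.5, 0, 0, 0, 0, 40, 0, 0, 0, 0, 0, 0]}}

```text
t: 9.7
tool_pos: [0.556, 0.0537, 0.212]
orientation: [-2.104, -2.244, -0.091]
force: [0.2, 0.5, -2.2]
opening: 0.0474
gripper_force: 40.0
```

Run:
```python
from h import *
t=cam('top');s=cam('scene')
print(robot.read_state()['force'],robot.read_state()['wrist_torque'])
a=cv2.resize(t['color'][160:225,175:285,::-1],(770,455),interpolation=cv2.INTER_CUBIC)
cv2.imwrite('pics/t3.png',a)
b=cv2.resize(s['color'][175:245,210:335,::-1],(780,437),interpolation=cv2.INTER_CUBIC)
cv2.imwrite('pics/s3.png',b)
```

```text
[ 0.67775072  0.89643814 -2.8911182 ] [-0.22016383 -0.12154741 -0.00352563]
```

View pics/s3.png

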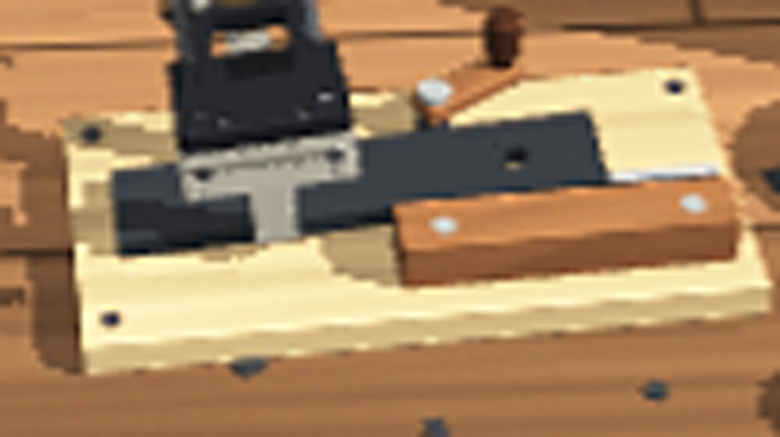

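The slate is lined up along the track beside the fence, with the hole at (515,155) before the pin, leaning as wanted. Lowering again with a lighter grip.

{"api": "drive_tool", "payload": {"moves": [40, -0.1, 0, 0.7, 0, 0, 0, 40, 0, 0, 0, 0, 0, 0, 40, 0, 0, 0, 0, 0, 0], "grip_force": 15}}

```text
t: 10.1
tool_pos: [0.5562, 0.0537, 0.2115]
orientation: [-2.104, -2.244, -0.092]
force: [-0.8, 0.5, -2.5]
opening: 0.048
gripper_force: 15.0
```

{"api": "drive_tool", "payload": {"moves": [40, -0.1, 0, 0.7, 0, 0, 0, 40, 0, 0, 0, 0, 0, 0]}}

```text
t: 10.3
tool_pos: [0.5563, 0.0537, 0.2113]
orientation: [-2.104, -2.244, -0.092]
force: [-3.7, -0.3, 3.2]
opening: 0.0478
gripper_force: 15.0
```

{"api": "drive_tool", "payload": {"moves": [40, 0, 0, 0.4, 0, 0, 0, 40, 0, 0, 0, 0, 0, 0]}}

```text
t: 10.5
tool_pos: [0.5563, 0.0537, 0.2113]
orientation: [-2.104, -2.245, -0.092]
force: [-4.1, 0.0, 6.4]
opening: 0.0478
gripper_force: 15.0
```

Contact is at TCP z = 0.2113, so the slate rests on the pin and the board, and the grip already slips safely. I'll ease up, lighten the grip and approach the fence in small steps.

{"api": "drive_tool", "payload": {"moves": [40, 0, 0, -0.9, 0, 0, 0, 40, 0, 1, 0, 0, 0, 0, 40, 0, 1, 0, 0, 0, 0, 40, 0, 0, 0, 0, 0, 0, 40, 0, 0, 0, 0, 0, 0], "grip_force": 4}}

```text
t: 11.0
tool_pos: [0.5583, 0.0538, 0.2114]
orientation: [-2.104, -2.244, -0.092]
force: [-0.2, -0.2, -0.9]
opening: 0.0479
gripper_force: 4.0
```

{"api": "drive_tool", "payload": {"moves": [40, 0, 1, 0, 0, 0, 0, 40, 0, 0, 0, 0, 0, 0]}}

```text
t: 11.2
tool_pos: [0.5592, 0.0538, 0.2114]
orientation: [-2.104, -2.244, -0.091]
force: [-0.1, -0.1, -1.2]
opening: 0.0481
gripper_force: 4.0
```

{"api": "drive_tool", "payload": {"moves": [40, 0, 1, 0, 0, 0, 0, 40, 0, 0, 0, 0, 0, 0]}}

```text
t: 11.4
tool_pos: [0.5602, 0.0538, 0.2114]
orientation: [-2.104, -2.244, -0.091]
force: [-1.8, -1.6, -2.3]
opening: 0.0478
gripper_force: 4.0
```

Run:
```python
from h import *
from tilt import tilt
t=cam('top');s=cam('scene')
tilt(s,.02,.06,(170,230,220,320));tilt(t,.02,.06,(155,215,180,260))
st=robot.read_state();print(st['force'],st['tool_pos'])
```

```text
n 657 slope x,y [ 0.0699 -0.0089] z@x0 mm 36.23406852537103 std mm 1.6864085594627765 x range -140.8428040166143 76.13932214699452 y -27.99777546522849 25.437038728389318
n 397 slope x,y [0.0669 0.0271] z@x0 mm 37.28566244469273 std mm 2.158545117417977 x range -14.20367180245777 75.40131575947906 y -21.533616583695004 23.268453598462113
[-0.74104048 -2.31071189 -1.86895661] [0.56016691 0.05381909 0.21137412]
```

{"api": "drive_tool", "payload": {"moves": [40, 0, 0.7, 0, 0, 0, 0, 40, 0, 0, 0, 0, 0, 0]}}

```text
t: 11.7
tool_pos: [0.5605, 0.0538, 0.2113]
orientation: [-2.104, -2.244, -0.09]
force: [-3.4, -2.6, 0.8]
opening: 0.048
gripper_force: 4.0
```

{"api": "drive_tool", "payload": {"moves": [40, 0, 0.7, 0, 0, 0, 0, 40, 0, 0, 0, 0, 0, 0]}}

```text
t: 11.9
tool_pos: [0.5609, 0.0538, 0.2112]
orientation: [-2.103, -2.243, -0.088]
force: [-6.8, -3.2, 2.8]
opening: 0.0479
gripper_force: 4.0
```

The fence contact matches the vision estimate (grip centre line y ≈ 0). I'll back off slightly and slide along the fence.

{"api": "drive_tool", "payload": {"moves": [40, 0, -0.8, -0.3, 0, 0, 0, 40, 2.5, 0, 0.15, 0, 0, 0, 40, 2.5, 0, 0.15, 0, 0, 0, 40, 2.5, 0, 0.15, 0, 0, 0, 40, 2.5, 0, 0.15, 0, 0, 0, 40, 2.5, 0, 0.15, 0, 0, 0, 40, 0, 0, 0, 0, 0, 0], "grip_force": 5}}

```text
t: 12.6
tool_pos: [0.5596, 0.0668, 0.2118]
orientation: [-2.103, -2.244, -0.09]
force: [-4.2, -1.7, -0.9]
opening: 0.0479
gripper_force: 5.0
```

```bash
cat > chk.py <<'E'
from h import *
from tilt import tilt
t=cam('top');s=cam('scene')
tilt(s,.02,.06,(170,230,220,325));tilt(t,.02,.06,(155,215,165,260))
st=robot.read_state();print(st['force'],st['tool_pos'],st['t'])
# hole/front end in the scene image: dark contour in front of the gripper
np.savez('pics/last_s.npz',**s);np.savez('pics/last_t.npz',**t)
E
python3 chk.py
```

```text
n 646 slope x,y [ 0.0712 -0.0097] z@x0 mm 36.11184867046725 std mm 1.6248773513578034 x range -127.62916140819044 89.13366636801074 y -32.69172267051108 38.27519673261016
n 384 slope x,y [0.0697 0.0047] z@x0 mm 37.16911508242147 std mm 2.20268741034961 x range 1.460099910848785 90.04546199907575 y -21.467558884025323 23.442222520503993
[-5.73295879 -1.60649079 -2.6795481 ] [0.55964328 0.06673312 0.21179667] 12.7
```

{"api": "drive_tool", "payload": {"moves": [40, 0, -0.4, 0, 0, 0, 0, 40, 2, 0, 0.15, 0, 0, 0, 40, 2, 0, 0.15, 0, 0, 0, 40, 2, 0, 0.15, 0, 0, 0, 40, 0, 0, 0, 0, 0, 0]}}

```text
t: 13.2
tool_pos: [0.5591, 0.0724, 0.2121]
orientation: [-2.104, -2.244, -0.091]
force: [-4.8, -2.4, -2.6]
opening: 0.0479
gripper_force: 5.0
```

{"api": "drive_tool", "payload": {"moves": [40, 1, 0, 0.1, 0, 0, 0, 40, 1, 0, 0.1, 0, 0, 0, 40, 0, 0, 0, 0, 0, 0]}}

```text
t: 13.5
tool_pos: [0.559, 0.0743, 0.2121]
orientation: [-2.104, -2.244, -0.091]
force: [-5.9, -3.0, -2.1]
opening: 0.0479
gripper_force: 5.0
```

```bash
python3 chk.py
```

```text
n 638 slope x,y [0.0721 0.004 ] z@x0 mm 35.68127452713661 std mm 1.8228387727933464 x range -120.36640386402729 96.35390190995967 y -28.413270451787838 25.842117941151194
n 393 slope x,y [ 0.0676 -0.0071] z@x0 mm 36.9420641041866 std mm 2.221847575531188 x range -114.67742033695 96.61737048973193 y -21.293449130979937 23.429317334944795
[-4.86586262 -2.99011432 -1.5226251 ] [0.55894433 0.07427737 0.2120607 ] 13.6
```

{"api": "drive_tool", "payload": {"moves": [40, 0, -0.4, 0, 0, 0, 0, 40, 1, 0, 0.1, 0, 0, 0, 40, 1, 0, 0.1, 0, 0, 0, 40, 0, 0, 0, 0, 0, 0]}}

```text
t: 14.0
tool_pos: [0.5587, 0.0767, 0.2124]
orientation: [-2.104, -2.244, -0.093]
force: [-3.9, -1.3, -1.8]
opening: 0.0479
gripper_force: 5.0
```

```bash
python3 chk.py
```

```text
n 614 slope x,y [ 0.0347 -0.002 ] z@x0 mm 33.82577896376685 std mm 1.7064880599774084 x range -118.27240869971297 100.45416549782206 y -27.984850411101107 39.786153013988816
n 398 slope x,y [0.0355 0.008 ] z@x0 mm 34.7019181302462 std mm 2.166828761444593 x range -114.51224739918905 100.52133750575668 y -21.588846446505723 24.130543231651384
[-3.35720586 -0.40115762 -0.94446329] [0.55865093 0.07663856 0.21234995] 14.1
```

{"api": "drive_tool", "payload": {"moves": [40, 1, 0, 0.1, 0, 0, 0, 40, 1, 0, 0.1, 0, 0, 0, 40, 0, 0, 0, 0, 0, 0]}}

```text
t: 14.4
tool_pos: [0.5586, 0.0784, 0.2122]
orientation: [-2.104, -2.245, -0.092]
force: [-2.3, -0.7, -1.7]
opening: 0.048
gripper_force: 5.0
```

```bash
python3 chk.py
```

```text
n 522 slope x,y [-0.0356 -0.0066] z@x0 mm 30.110445824646128 std mm 1.7674348630314636 x range -116.81087912106999 100.53038505333619 y -29.285261599801405 39.6373203595748
n 389 slope x,y [-0.0357  0.016 ] z@x0 mm 31.160648593240285 std mm 2.0615823667706907 x range -114.42308581711107 102.12017637877932 y -21.575254286799353 24.811901672546835
[-1.81173628 -1.853721   -1.77224284] [0.55861426 0.07840432 0.21225693] 14.5
```

The slate has dropped nose-down over the pin: the slope is now -0.036 and the front is on the board. I'll lower the rear end with a light grip, then open.

{"api": "drive_tool", "payload": {"moves": [40, -0.1, 0, 1, 0, 0, 0, 40, -0.1, 0, 1, 0, 0, 0, 40, -0.1, 0, 1, 0, 0, 0, 40, 0, 0, 0, 0, 0, 0], "grip_force": 3.5}}

```text
t: 14.9
tool_pos: [0.5586, 0.0784, 0.2091]
orientation: [-2.104, -2.245, -0.093]
force: [-1.7, 0.7, -2.2]
opening: 0.0482
gripper_force: 3.5
```

{"api": "drive_tool", "payload": {"moves": [40, -0.1, 0, 1, 0, 0, 0, 40, 0, 0, 0, 0, 0, 0]}}

```text
t: 15.1
tool_pos: [0.5586, 0.0783, 0.2081]
orientation: [-2.104, -2.245, -0.092]
force: [-0.9, 0.7, -1.6]
opening: 0.0481
gripper_force: 3.5
```

```bash
python3 chk.py
```

```text
n 497 slope x,y [-0.0118  0.0115] z@x0 mm 27.343390173469253 std mm 1.6905315409257353 x range -116.73895617603556 100.25058577206404 y -28.313496807501952 38.986254118486826
n 387 slope x,y [-0.0096 -0.0019] z@x0 mm 28.273298214489447 std mm 2.0159626782137763 x range -114.59253424484406 101.84992084379036 y -21.399696336659012 24.468620263355596
[-0.88226898  0.4537756  -2.41702997] [0.55855952 0.07830365 0.20816283] 15.2
```

Nearly flat. I'll open to 70 mm and rise.

{"api": "drive_tool", "payload": {"moves": [70, 0, 0, 0, 0, 0, 0, 70, 0, 0, 0, 0, 0, 0, 70, 0, 0, 0, 0, 0, 0, 70, 0, 0, 0, 0, 0, 0, 70, 0.5, 0, -5, 0, 0, 0, 70, 2, 0, -20, 0, 0, 0, 70, 2, 0, -25, 0, -2.5, 0, 70, 2, 0, -40, 0, -2.5, 0]}}

```text
t: 16.0
tool_pos: [0.5573, 0.0783, 0.2972]
orientation: [-2.148, -2.29, 0.007]
force: [0.7, -0.5, -0.0]
opening: 0.0703
gripper_force: 0.0
```

```bash
python3 chk.py
python3 - <<'E'
from h import *
c=dict(np.load('pics/last_s.npz'));t=dict(np.load('pics/last_t.npz'))
b=cv2.resize(c['color'][180:240,215:335,::-1],(780,390),interpolation=cv2.INTER_CUBIC)
cv2.imwrite('pics/s5.png',b)
E
python3 g.py .5 .19 .3 0
```

```text
n 705 slope x,y [ 0.0021 -0.0036] z@x0 mm 26.510638950355183 std mm 1.6146214263442247 x range -116.67711576622041 100.5685238160899 y -27.962719683339543 39.14854619582703
n 341 slope x,y [-0.0033  0.0043] z@x0 mm 27.61331968585754 std mm 2.327826977887755 x range -114.43532638196048 114.779904423162 y -24.49018111046127 25.123516660413294
[1.07035455 0.42073463 0.86833305] [0.56065165 0.07909267 0.30535615] 16.1
pos [0.5607 0.0791 0.3054] t 16.1 F [1.07 0.42 0.87] open 0.06994689638082817 gf 0.0
shift mm [114.6 -53.4   4.6] turn deg [0.59 0.08 3.72]
```

View pics/s5.png

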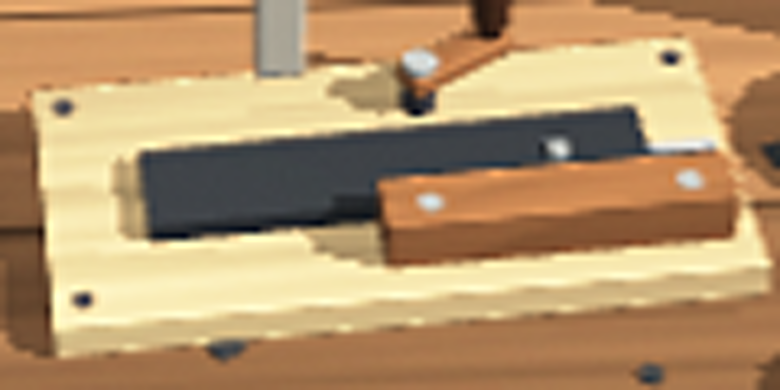

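The slate lies flat with the pin showing bright in its hole at (557,148), and the fits give slopes of about 0.00. Next is the hold-down: the knob is at (0.4825, 0.179) and the pivot at (0.506, 0.1475), which gives θ ≈ 0.04.

{"api": "drive_tool", "payload": {"moves": [50, 40, -30, 0, 0.3, 0, 0, 50, 40, -30, 0, 0.3, 0, 0, 50, 14, -11, 0, 0, 0, 0, 50, 0, 0, 0, 0, 0, -8, 50, 0, 0, 0, 0, 0, -8, 50, 0, 0, 0, 0, 0, -8, 50, 0, 0, 0, 0, 0, -8, 50, 0, 0, 0, 0, 0, 0]}}

```text
t: 16.9
tool_pos: [0.4814, 0.1679, 0.2987]
orientation: [-1.426, -2.789, 0.008]
force: [-0.1, -0.3, 0.7]
opening: 0.0499
gripper_force: 0.0
```

```bash
python3 g.py .4825 .1791 .233 36
```

```text
pos [0.4814 0.1679 0.2987] t 16.9 F [-0.06 -0.33  0.69] open 0.049921281297959044 gf 0.0
shift mm [ 8.   8.  65.6] turn deg [-0.5  -0.34 -0.17]
```

{"api": "drive_tool", "payload": {"moves": [50, 8, 8, 0, -0.5, -0.3, -0.2, 50, 0, 0, 15, 0, 0, 0, 50, 0, 0, 15, 0, 0, 0, 50, 0, 0, 15, 0, 0, 0, 50, 0, 0, 10, 0, 0, 0, 50, 0, 0, 8, 0, 0, 0, 50, 0, 0, 2, 0, 0, 0, 50, 0, 0, 0, 0, 0, 0]}}

```text
t: 17.7
tool_pos: [0.4833, 0.179, 0.2333]
orientation: [-1.429, -2.797, 0.001]
force: [-0.3, 0.1, -0.6]
opening: 0.0501
gripper_force: 0.0
```

{"api": "drive_tool", "payload": {"moves": [24, 0, 0, 0, 0, 0, 0, 24, 0, 0, 0, 0, 0, 0, 24, 0, 0, 0, 0, 0, 0, 24, 0, 0, 0, 0, 0, 0, 24, 0, 0, 0, 0, 0, 0], "grip_force": 3}}

```text
t: 18.2
tool_pos: [0.4834, 0.1791, 0.2338]
orientation: [-1.429, -2.798, -0.0]
force: [-1.4, 0.6, 0.2]
opening: 0.0243
gripper_force: 0.0
```

```bash
python3 g.py .4825 .1791 .231 36
python3 - <<'E'
from h import *
c=cam('scene')
b=cv2.resize(c['color'][150:240,235:355,::-1],(780,585),interpolation=cv2.INTER_CUBIC)
cv2.imwrite('pics/s6.png',b)
E
```

```text
pos [0.4834 0.1791 0.2338] t 18.2 F [-1.39  0.56  0.22] open 0.02426739381014551 gf 0.0
shift mm [ 0.5 -0.7  2.8] turn deg [ 0.01 -0.01 -0.1 ]
```

View pics/s6.png

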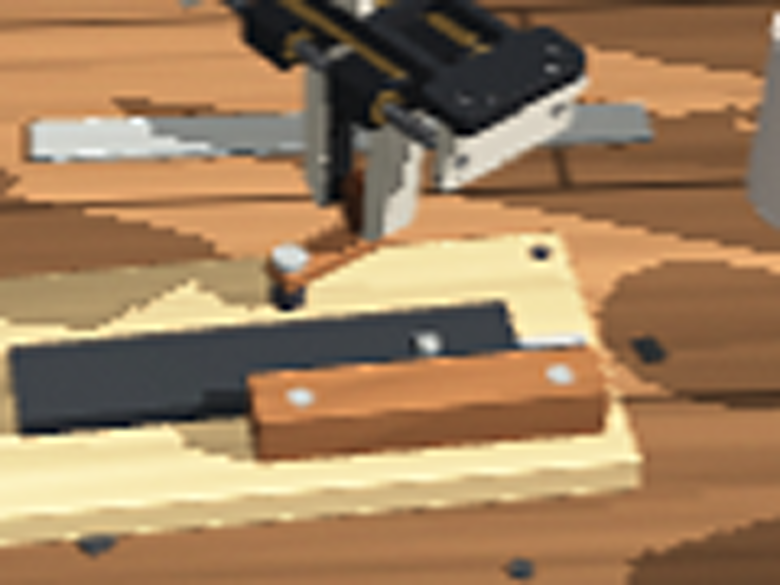

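The knob sits between the fingers at (355,205). Swinging clockwise in 8° steps along the 40 mm arc.

{"api": "drive_tool", "payload": {"moves": [24, -0.4, 5.6, 0, 0, 0, 8, 24, -0.4, 5.6, 0, 0, 0, 8, 24, -0.4, 5.6, 0, 0, 0, 8, 24, -0.4, 5.6, 0, 0, 0, 8, 24, -0.4, 5.6, 0, 0, 0, 8, 24, 0, 0, 0, 0, 0, 0]}}

```text
t: 18.85
tool_pos: [0.5101, 0.1865, 0.2335]
orientation: [-2.302, -2.137, 0.0]
force: [-0.2, 0.3, 0.8]
opening: 0.0244
gripper_force: 0.0
```

Run:
```python
import numpy as np,subprocess
y=36-40;a=np.radians(y+90);subprocess.run(['python3','g.py',str(.5058+.04*np.cos(a)),str(.1475+.04*np.sin(a)),'.233',str(y)])
```

```text
pos [0.5101 0.1865 0.2335] t 18.85 F [-0.17  0.29  0.78] open 0.024420866559479785 gf 0.0
shift mm [ 0.8 -1.6  0.5] turn deg [-0.02 -0.01 -0.25]
```

{"api": "drive_tool", "payload": {"moves": [24, 0, 5.6, 0, 0, 0, 8, 24, 0, 5.6, 0, 0, 0, 8, 24, -0.4, 5.6, 0, 0, 0, 8, 24, -0.4, 5.6, 0, 0, 0, 8, 24, -0.4, 5.6, 0, 0, 0, 8, 24, 0, 0, 0, 0, 0, 0]}}

```text
t: 19.45
tool_pos: [0.5351, 0.1758, 0.2335]
orientation: [-2.892, -1.226, 0.001]
force: [0.6, -0.5, -0.0]
opening: 0.024
gripper_force: 0.0
```

{"api": "drive_tool", "payload": {"moves": [24, -0.4, 5.6, 0, 0, 0, 8, 24, -0.4, 5.6, 0, 0, 0, 8, 24, -0.4, 5.6, 0, 0, 0, 8, 24, -0.4, 5.6, 0, 0, 0, 8, 24, 0, 0, 0, 0, 0, 0]}}

```text
t: 19.95
tool_pos: [0.5459, 0.1566, 0.2335]
orientation: [-3.118, -0.386, 0.001]
force: [-0.6, -0.4, 0.1]
opening: 0.024
gripper_force: 0.0
```

Run:
```python
import numpy as np,subprocess
y=36-112;a=np.radians(y+90);subprocess.run(['python3','g.py',str(.5058+.04*np.cos(a)),str(.1475+.04*np.sin(a)),'.233',str(y)])
```

```text
pos [0.5459 0.1566 0.2335] t 19.95 F [-0.56 -0.38  0.09] open 0.02398134377536223 gf 0.0
shift mm [-1.1 -0.8  0.5] turn deg [-0.02  0.02  0.1 ]
```

Two more steps, about 10°, watching for the stop.

{"api": "drive_tool", "payload": {"moves": [24, -0.6, 4.5, 0, 0, 0, 6, 24, 0, 0, 0, 0, 0, 0]}}

```text
t: 20.15
tool_pos: [0.5465, 0.1524, 0.2337]
orientation: [-3.133, -0.225, -0.0]
force: [0.3, 0.1, 0.0]
opening: 0.0242
gripper_force: 0.0
```

{"api": "drive_tool", "payload": {"moves": [24, -0.3, 3, 0, 0, 0, 4, 24, 0, 0, 0, 0, 0, 0]}}

```text
t: 20.35
tool_pos: [0.5467, 0.1495, 0.2338]
orientation: [-3.139, -0.116, -0.0]
force: [0.2, 0.3, 0.2]
opening: 0.024
gripper_force: 0.2
```

{"api": "drive_tool", "payload": {"moves": [24, 0, 1.5, 0, 0, 0, 0, 24, 0, 0, 0, 0, 0, 0]}}

```text
t: 20.55
tool_pos: [0.5469, 0.148, 0.2338]
orientation: [-3.139, -0.113, -0.001]
force: [1.9, 1.1, -0.1]
opening: 0.0237
gripper_force: 0.7
```

{"api": "drive_tool", "payload": {"moves": [24, 0, -1.5, 0, 0, 0, 0, 36, 0, 0, 0, 0, 0, 0, 36, 0, 0, 0, 0, 0, 0, 36, 0, 0, 0, 0, 0, 0, 36, 0, 0, -15, 0, 0, 0, 36, 0, 0, -30, 0, 0, 0, 36, 0, 0, -40, 0, 0, 0, 36, 0, 0, -40, 0, 0, 0]}}

```text
t: 21.35
tool_pos: [0.5464, 0.1492, 0.3607]
orientation: [-3.14, -0.107, 0.001]
force: [1.3, 0.1, 0.4]
opening: 0.0358
gripper_force: 0.0
```

{"api": "drive_tool", "payload": {"moves": [36, -40, 0, 0, 0, 0, 0, 36, -40, 0, 0, 0, 0, 0, 36, -40, 0, 0, 0, 0, 0, 36, -40, 0, 0, 0, 0, 0, 36, 0, 0, 0, 0, 0, 0]}}

```text
t: 21.85
tool_pos: [0.3833, 0.1382, 0.3589]
orientation: [-3.139, -0.108, 0.002]
force: [0.0, -0.3, -0.7]
opening: 0.036
gripper_force: 0.0
```

```bash
python3 chk.py
python3 - <<'E'
from h import *
c=dict(np.load('pics/last_s.npz'));t=dict(np.load('pics/last_t.npz'))
a=cv2.resize(c['color'][175:245,215:335,::-1],(514,300),interpolation=cv2.INTER_CUBIC)
b=cv2.resize(t['color'][155:225,170:280,::-1],(471,300),interpolation=cv2.INTER_CUBIC)
o=np.zeros((600,514,3),np.uint8);o[:300]=a;o[300:,:471]=b;cv2.imwrite('pics/f.png',o)
E
```

```text
n 689 slope x,y [ 0.0017 -0.0089] z@x0 mm 26.343724694434 std mm 1.782884362644351 x range -116.75755961882227 100.5717699754592 y -27.93275407099985 25.544502965960145
n 898 slope x,y [-0.0004  0.0062] z@x0 mm 27.406685699411884 std mm 2.1501401444201673 x range -114.4222329086561 102.03260905857815 y -22.182758413717693 24.652013929904182
[-0.05697891  0.34237768 -0.07975163] [0.38665213 0.13845453 0.36004548] 21.95
```

View pics/f.png

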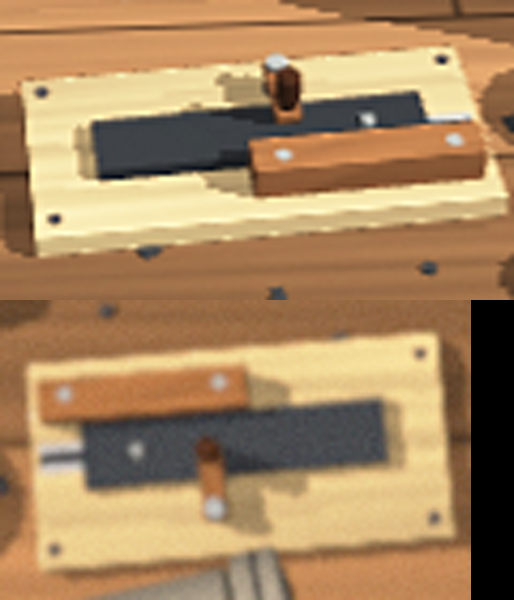

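Both views show the slate flat against the fence with the pin in its hole at top-crop (136,450). The hold-down lies over the slate, with its pivot at (214,508) and knob at (207,448). I'll check its angle, then hand in.

Run:
```python
from h import *
c=dict(np.load('pics/last_t.npz'))
f=lambda u,v,z:plane(c,[[(u+.5)/4.282-.5+170,(v+.5)/4.286-.5+155]],z)[0,:2]
d=f(207,448,.069)-f(214,208+0,.04) if 0 else f(207,148,.069)-f(214,208,.04)
a=np.degrees(np.arctan2(d[1],d[0]));th=.6+np.radians(93.9-a);print(d,a,'theta',th)
if th>2.02: print(robot.close_job())
```

```text
[0.03934423 0.00263305] 3.8287249891726756 theta 2.172040310408228
the job is handed in; nothing more can be done
None
```

The slate lies flat against the fence with the pin in its hole, the hold-down is swung to about 2.17 rad (its stop), everything is released, and the job is handed in at about 22 s.

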